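Raking-light check of a small panel painting

ROBOT

A 6-joint arm with a two-finger parallel gripper is mounted at the origin on the work surface. World frame = base frame: x ahead of the robot, y to its left, z up, the work surface at z = 0. Lengths are in m, angles in rad, forces in N, time in s.
With the tool pointing down it reaches from about 0.35 to 0.775 m from the base axis. Payload 5.5 kg.
Tool frame: the origin (TCP) lies on the centre line of the jaws, within the pads' length; the fingertips stand 11 mm ahead of it and the grasp point (between the pads) lies 8 mm behind it (env.tip_extent is the distance from the TCP to the fingertips, in m); z points along the fingers, y is the line along which they close (so a half turn about z gives the same grasp; the last joint's range is limited). The gripper opens to 85 mm and grips with 20 to 120 N. Pads are 22 mm wide; open, the fingers measure 114 mm over their backs; the gripper's body (76 mm by 85 mm) begins 54 mm behind the grasp point. The pads swing forward as they close: fully open they stand 13 mm farther back than shut.
Start: joints at [1.18, 0.313, 0.046, 1.304, 0, 1.431], TCP at [0.143, 0.557, 0.242] pointing down, gripper open.
Joint ranges: [-2.76, 2.76], [-0.86, 1.69], [-1.03, 1.26], [-2.2, 2.34], [-1.47, 1.5], [-3.14, 3.14]. Speed limits (rad/s): [2.57, 2.57, 3.14, 3.14, 3.14, 3.14].

INTERFACE

Orientations are given as a unit quaternion [w, x, y, z].
In Python, from workcell import env gives the robot as it stands.
- The arm moves only by the shell command python3 -m jog 'ROWS' [FORCE]. ROWS is JSON, a list of rows, each a list of 5 numbers: the gripper's target within -1 to 1 (shut at 1, half-way at 0, fully open at -1), then the shift along the tool's x, y, z in m, then the turn about the tool's z in degrees. In form: [[fingers, tx, ty, tz, turn], ...]. A call has 1 to 5 rows; each row shifts and turns the commanded pose from where the row before left it, along the tool's axes as they then stand; what a row does not reach is not made up. A row lasts 1/12 s, in which the tool goes at most 41.7 mm and 7.16 degrees, less where a joint would pass 70% of its speed; a pose out of reach is approached as far as the arm can. A call is refused whole if a number of a shift passes 0.0417 or a number of a turn 7.16, either way. A call with a gripper value outside its range is refused whole. The fingers move at their own pace and stop on an object; FORCE is the grip in N (left out, the last holds). Time passes only in rows, so rows that do not move let the fingers close. It gives the time, the measured TCP pose, the force, the opening and the grip force at its end, in the units of the state.
- env.get_state(): the state, without advancing time (a new reading comes with each control period).
- env.read_camera(name): name is "side" or "top"; returns a dict with "img" (420x560x3 uint8, red, green, blue), "fov_y" (degrees; the focal length in pixels is half the picture's height over the tangent of half this angle, whatever the lens; pixels are square), "cx", "cy" (the principal point, pixels), "D" ([k1, k2, p1, p2, k3] as OpenCV has them; the pictures are not rectified), "T" (4x4, takes a point from camera to world coordinates). Camera axes: x right, y up, looking along -z (the intrinsics and any distortion apply to the point x, -y, -z); pixel columns grow to the right and rows downward; lengths in m; the calibration is good to about 2 mm. A picture is of the moment at which its call begins. There is no depth.
- env.hand_in(): hands the job in; it is judged then, once.
The state is a dict: "clock": time; "joint_pos": joint angles; "qvel": joint speeds; "tau": joint torques, N m; "tcp_pos": TCP position; "orientation": TCP orientation; "wrist_force": force on the tool from outside, world axes, zero at the start; "ft_torque": the same for the moment, N m; "finger_gap": finger opening in m; "grip_force": force on a finger pad.
Only numpy, scipy, OpenCV 4.12 (cv2) and the standard library are available. Lean on these libraries where they do the work, as an engineer would, in place of code of your own. Each camera call takes 0.05 s, during which the arm holds its last target. There are 200 camera calls.

TASK

Get the little panel painting ready for a raking-light check: pushing at its edges and never touching the painted face, slide it gently along the examination board until it is fully home against both the far rail and the right-hand rail. Then draw the inspection torch up out of its slanted holster, turn it, and hold it raised in the air off the panel's open left-hand side, its lens about 15 cm from the middle of the picture and its beam aimed across at that middle, slanting down at about 30 degrees to the board. Finish while still holding the torch still like that, with the panel still home, the torch never knocking it, and the bottle, loupe and brass weight left alone.

Things in the scene. Friction and masses are not known exactly. Their poses are not given: they have to be found in the camera images.
- board: Fixed grey examination board, 260 (x) by 340 (y) mm, top 8 mm above the table; origin: centre of its underside; x away from the robot, y to the left. Two aluminium rails, 16 mm wide and 10 mm proud, make a corner: far rail, inner face at x = +90 mm, from y = -146 to +104; right-hand rail, inner face at y = -130 mm, from x = -94 to +106. Near and left sides are open.
- fence_corner (a point): The point on the board's top where the inner faces of the two rails meet (board x +90, y -130 mm). Axes as the board's.
- panel_mid (a point): Centre, half-way up, of the loose wooden panel (about 0.25 kg, slides easily): 120 (x) by 160 (y) by 18 mm, 19 with the paint. It lies face up on the board, 2 to 6 cm short of both rails, a little askew. Axes: x to its far edge (top of the picture), y to its left end, z up. Home, its far and right-hand edges lie flat along the rails' inner faces.
- panel_far_right (a point): Panel's far right-hand edge corner, half-way up (panel x +60, y -80 mm); home, it is in the fence corner.
- panel_far_left (a point): Panel's far left-hand edge corner, half-way up (panel x +60, y +80 mm).
- panel_near_right (a point): Panel's near right-hand edge corner, half-way up (panel x -60, y -80 mm).
- picture: The painted face (brick house under a sky), a 1 mm layer 102 (x) by 142 (y) mm fixed on the panel's top and set in 9 mm from its edges; origin: the middle of the picture, at the panel's top; axes as the panel's. Not to be touched.
- holster: Fixed angled holster: steel base plate 120 (x) by 80 (y) by 8 mm, origin at the centre of its underside, with a black square sleeve (30 mm inside, 36 mm outside, 75 mm deep) leaning 30 degrees from upright, its open mouth up and towards the holster's -x; the sleeve's axis lies in the holster's x-z plane. Turned about the vertical by up to 0.5 rad.
- sleeve_mouth (a point): Centre of the sleeve's open mouth, about 95 mm above the table. Axes as the holster's.
- torch_mid (a point): Middle of the loose torch (about 0.14 kg, balanced there): aluminium cylinder, 26 mm diameter, 150 mm long, black collar and pale lens at one end, orange button at the tail. x runs out of the lens (the beam). It starts lens down in the sleeve, x 60 degrees below level towards the holster's +x; the upper 75 mm stands out, to be gripped across the holster's y. It draws out along its axis.
- torch_lens (a point): Centre of the torch's lens face, 75 mm from the torch's middle along its x axis. Axes as the torch's: x is the beam.
- solvent: Bystander: capped amber bottle, 48 mm in diameter, 110 mm high, origin at the centre of its underside.
- loupe: Bystander: black eye loupe, 42 mm in diameter, 36 mm high, origin at the centre of its underside.
- weight: Bystander: brass weight with a knob, 48 mm in diameter, 52 mm high, origin at the centre of its underside.
Things that resemble listed ones, but are neither listed nor needed, are in the scene too. What is meant by the holster is not blue, and is the larger of those in its own colour.

How it is judged:
By the outcome, as a careful person would: the job done as asked, in the order asked, and still so for the second after the job is handed in, while the arm keeps its last pose, push and grip.
It also fails if it takes over 64 s, if anything falls off the work surface, if the arm or the gripper's body presses on something with over 40 N, if the wrist force passes 120 N, or if a joint passes its speed limit or range.

## Working session

There is one attempt and no reset: what is moved stays moved. The work goes in short steps, Python scripts to look and compute and a shell command to move; the robot and the scene stay as the last step left them, time stands still between calls to the robot, and variables do not carry over. Pictures are saved under pics/ and viewed, at most 10 in all, crops included, and the job is handed in when it is done.

```bash
ls; mkdir -p pics; python3 - <<'E'
from workcell import env
import cv2, numpy as np
print(env.get_state())
for n in("top","side"):
    r=env.read_camera(n); cv2.imwrite(f"pics/{n}0.png",r["img"][:,:,::-1]); np.save(f"pics/{n}0.npy",r["img"])
    print(n,r["fov_y"],r["cx"],r["cy"],r["D"],np.round(r["T"],3).tolist())
E
```

```text
pics
{'clock': 0.0, 'joint_pos': array([1.18039151e+00, 3.13999082e-01, 4.49822176e-02, 1.30358506e+00,
       3.74794366e-05, 1.43119135e+00]), 'qvel': array([ 0.00014432, -0.00216563,  0.00026468, -0.00089805, -0.00069662,
       -0.00071899]), 'tau': array([ 1.09809882e-04, -4.80629933e+01,  2.98532456e+01,  1.94755162e-02,
        5.30043815e-05,  1.16095016e-06]), 'tcp_pos': array([0.1425192 , 0.55656043, 0.24141092]), 'orientation': array([-2.54541329e-04,  1.25071490e-01,  9.92147321e-01, -8.66375591e-04]), 'wrist_force': array([-0.54486705, -0.42213362, -1.1672168 ]), 'ft_torque': array([ 0.01155312, -0.05063674,  0.01147039]), 'grip_force': 0.0, 'finger_gap': 0.08531396027224013}
top 55.5642360983773 281.3524332710484 208.42025586091174 [-0.02238101  0.          0.          0.          0.        ] [[0.009, 0.999, -0.05, 0.534], [-1.0, 0.008, -0.002, 0.018], [-0.002, 0.05, 0.999, 1.182], [0.0, 0.0, 0.0, 1.0]]
side 57.37776215658209 284.6812424315083 204.15257721221883 [-0.06575318  0.          0.          0.          0.        ] [[0.696, 0.524, -0.49, 0.077], [-0.718, 0.5, -0.485, -0.466], [-0.009, 0.689, 0.724, 0.847], [0.0, 0.0, 0.0, 1.0]]
```

View pics/top0.png

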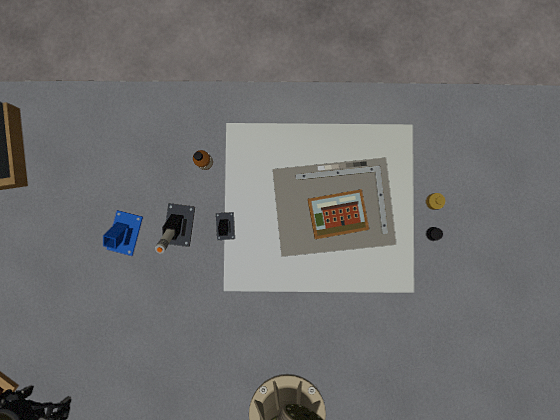

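View pics/side0.png

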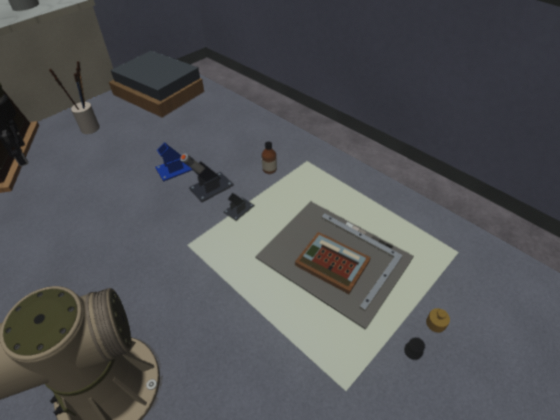

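The top view shows the board around (335,207), with the panel at (338,214) and the rails' corner at (378,170). There are three holster-like things: blue at (122,232), dark with the torch at (177,228), and small dark at (225,225). The one at (177,228) fits, because it isn't blue, is the larger of the dark two, and holds the torch. I'll confirm it in a crop and measure.

```bash
cat > h.py <<'E'
from workcell import env
import cv2, numpy as np
def cam(n): 
    r=env.read_camera(n); h=r["img"].shape[0]; f=h/2/np.tan(np.radians(r["fov_y"]/2))
    r["K"]=np.array([[f,0,r["cx"]],[0,f,r["cy"]],[0,0,1.]]); r["D"]=np.array(r["D"],float); r["T"]=np.array(r["T"]); return r
def rays(r,uv):
    p=cv2.undistortPoints(np.array(uv,float).reshape(-1,1,2),r["K"],r["D"])[:,0]
    d=np.c_[p[:,0],-p[:,1],-np.ones(len(p))]@r["T"][:3,:3].T
    return r["T"][:3,3],d
def onz(r,uv,z):
    o,d=rays(r,uv); return o+d*((z-o[2])/d[:,2])[:,None]
def tri(r1,p1,r2,p2):
    o1,d1=rays(r1,[p1]);o2,d2=rays(r2,[p2]);d1=d1[0];d2=d2[0]
    s=np.linalg.lstsq(np.c_[d1,-d2],o2-o1,rcond=None)[0]; a=o1+s[0]*d1;b=o2+s[1]*d2
    return (a+b)/2,np.linalg.norm(a-b)
def proj(r,P):
    P=np.atleast_2d(P); c=(P-r["T"][:3,3])@r["T"][:3,:3]; c=c*[1,-1,-1]
    return cv2.projectPoints(c,np.zeros(3),np.zeros(3),r["K"],r["D"])[0][:,0]
E
python3 - <<'E'
import cv2,numpy as np
t=np.load('pics/top0.npy');s=np.load('pics/side0.npy')
a=cv2.resize(t[145:270,95:245],None,fx=5,fy=5,interpolation=cv2.INTER_CUBIC)[:600,:750]
cv2.imwrite('pics/c1.png',a[:,:,::-1])
b=cv2.resize(t[145:265,265:405],None,fx=5,fy=5,interpolation=cv2.INTER_CUBIC)
cv2.imwrite('pics/c2.png',b[:,:,::-1])
E
```

```text
(no output)
```

View pics/c1.png

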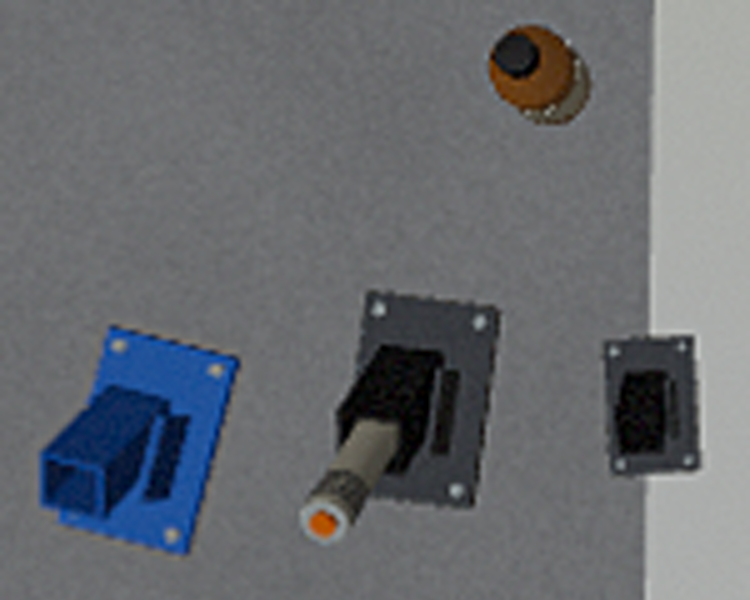

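View pics/c2.png

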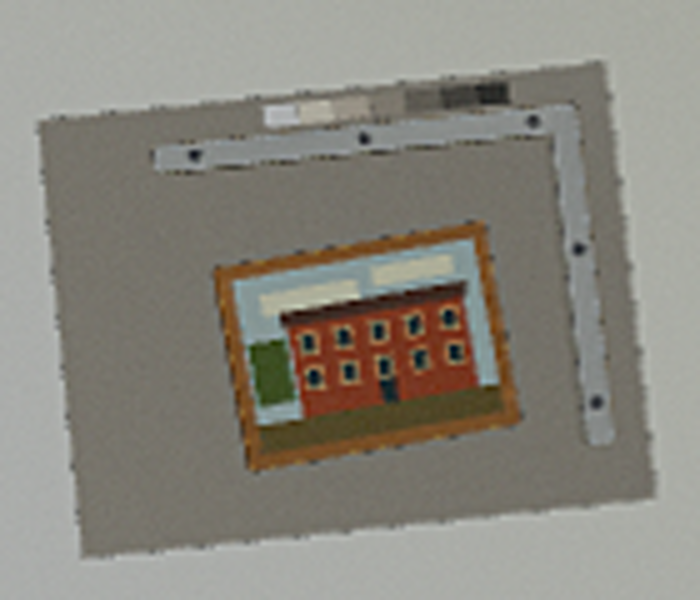

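c1 shows the dark, larger holster at crop (420,400), with the torch's orange tail at (323,520). This is the one meant: the blue one is ruled out, and the dark one at (650,405) is smaller and empty. c2 shows board corners (40,122), (605,62), (655,497), (82,556) and panel corners (216,268), (484,223), (521,422), (252,470).

```bash
cat > m1.py <<'E'
from h import *
r=cam("top"); s=cam("side")
f=lambda L,o:(np.array(L,float)+.5)/5-.5+np.array(o)
def desc(name,L,o,z,w):
    P=onz(r,f(L,o),z); e=np.linalg.norm(np.diff(np.r_[P,P[:1]],axis=0),axis=1)
    print(name,P.mean(0).round(4),"edges",e.round(3)); 
    v=(P[0]-P[3]+P[1]-P[2]); print("  yaw",np.degrees(np.arctan2(v[1],v[0])).round(2)); return P
B=desc("board",[(40,122),(605,62),(655,497),(82,556)],(265,145),.008,0)
p=desc("panel",[(216,268),(484,223),(521,422),(252,470)],(265,145),.026,0)
h=desc("holster",[(367,292),(500,306),(472,507),(342,490)],(95,145),.008,0)
rl=onz(r,f([(155,172),(555,137),(585,445)],(265,145)),.018); print("rails",rl.round(4))
# orange tail blobs in both views
def blob(c,box):
    x0,y0,x1,y1=box; im=cv2.cvtColor(c["img"],cv2.COLOR_RGB2HSV)[y0:y1,x0:x1]
    m=cv2.inRange(im,(4,130,110),(18,255,255)); n,_,st,ce=cv2.connectedComponentsWithStats(m)
    i=1+np.argmax(st[1:,4]) ; return ce[i]+[x0,y0],st[i,4]
a=blob(r,(150,235,175,260)); b=blob(s,(165,145,200,175)); print(a,b,tri(r,a[0],s,b[0]))
yaw=np.radians(6)
E
python3 m1.py
```

```text
board [ 0.6006 -0.1341  0.008 ] edges [0.338 0.259 0.339 0.257]
  yaw 6.15
panel [ 0.5779 -0.1448  0.026 ] edges [0.158 0.117 0.158 0.119]
  yaw 10.42
holster [0.5433 0.3229 0.008 ] edges [0.079 0.119 0.077 0.117]
  yaw -6.41
rails [[ 0.679  -0.0206  0.018 ]
 [ 0.7017 -0.2556  0.018 ]
 [ 0.5212 -0.2725  0.018 ]]
(array([159.        , 249.36842105]), np.int32(19)) (array([183. , 156.5]), np.int32(10)) (array([0.47757914, 0.33278226, 0.15902725]), np.float64(0.00019419349601615223))
```

```bash
cat > go.py <<'E'
import sys; from h import *
from scipy.spatial.transform import Rotation as R
def go(x,y,z,yaw=None):
    s=env.get_state(); q=s["orientation"]; M=R.from_quat(q[[1,2,3,0]])
    X=M.as_matrix()[:,0]; psi=np.degrees(np.arctan2(X[1],X[0]))
    if yaw is not None: print("turn first", round((psi-yaw+180)%360-180,2))
    print("psi %.1f"%psi,"shift tool", (M.inv().apply(np.array([x,y,z])-s["tcp_pos"])*1000).round(1),"mm clock %.2f"%s["clock"])
BY=np.radians(6.15); BO=np.array([.6006,-.1341])
def board(x,y): c,n=np.cos(BY),np.sin(BY); return BO+[c*x-n*y,n*x+c*y]
E
python3 -m jog '[[1,0,0,0,-6.9],[1,0,0,0,-6.9],[1,0,0,0,-6.9],[1,0,0,0,0]]' 40
python3 -c "
from go import *
go(*board(-.024,.125),.12,186.15)"
```

```text
clock: 0.53
tcp_pos: [0.1427, 0.5569, 0.2421]
orientation: [-0.0, -0.057, 0.998, -0.0]
wrist_force: [0.1, -0.1, 0.5]
finger_gap: 0.0388
grip_force: 0.0
turn first 0.35
psi -173.5 shift tool [-353.6 -613.2  122.3] mm clock 0.53
```

```bash
J="python3 -m jog"
python3 -m jog '[[1,-0.021,-0.036,0,0],[1,-0.021,-0.036,0,0],[1,-0.021,-0.036,0,0],[1,-0.021,-0.036,0,0],[1,-0.021,-0.036,0,0]]' >/dev/null
python3 -m jog '[[1,-0.021,-0.036,0,0],[1,-0.021,-0.036,0,0],[1,-0.021,-0.036,0,0],[1,-0.021,-0.036,0,0],[1,-0.021,-0.036,0,0]]' >/dev/null
python3 -m jog '[[1,-0.021,-0.036,0,0],[1,-0.021,-0.036,0,0],[1,-0.021,-0.036,0,0],[1,-0.021,-0.036,0,0],[1,0,0,0,0]]'
python3 -c "
from go import *
go(*board(-.024,.125),.026,186.15)"
```

```text
clock: 1.78
tcp_pos: [0.4947, 0.0832, 0.2419]
orientation: [0.001, -0.05, 0.999, -0.001]
wrist_force: [0.0, 0.4, 0.8]
finger_gap: 0.0003
grip_force: 0.0
turn first -0.45
psi -174.3 shift tool [ -58.2 -101.4  216.3] mm clock 1.78
```

```bash
python3 -m jog '[[1,-0.02,-0.034,0,0],[1,-0.02,-0.034,0,0],[1,-0.018,-0.033,0.0,0],[1,0,0,0.04,0],[1,0,0,0.04,0]]' >/dev/null
python3 -m jog '[[1,0,0,0.04,0],[1,0,0,0.04,0],[1,0,0,0.035,0],[1,0,0,0.02,0],[1,0,0,0,0]]'
python3 -c "
from go import *
go(*board(-.024,.125),.026,186.15)
r=cam('top'); cv2.imwrite('pics/t1.png',cv2.resize(r['img'][140:270,240:420],None,fx=4,fy=4)[:,:,::-1])"
```

```text
clock: 2.62
tcp_pos: [0.5548, -0.0045, 0.0222]
orientation: [-0.005, -0.054, 0.999, 0.001]
wrist_force: [0.1, 0.6, 0.9]
finger_gap: -0.0
grip_force: 0.0
turn first 0.01
psi -173.8 shift tool [-7.6 -8.8 -3.9] mm clock 2.62
```

View pics/t1.png

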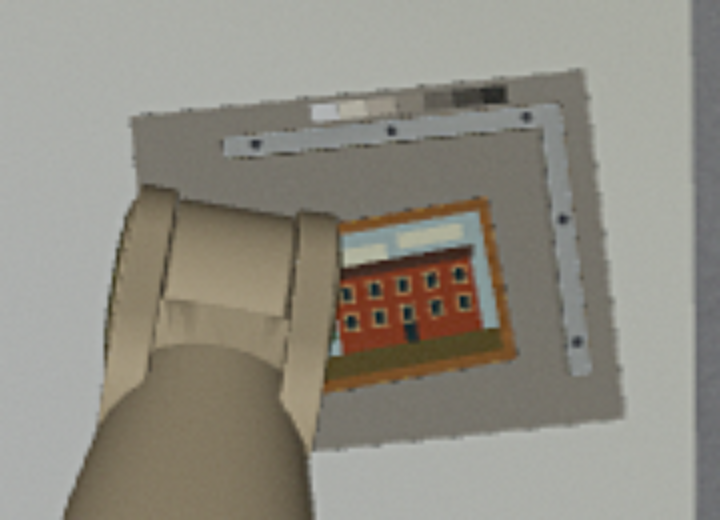

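The closed fingers are down left of the panel, and the panel hasn't moved. Now I'll push right.

```bash
python3 -m jog '[[1,-0.008,-0.01,-0.004,0],[1,0,-0.01,0,0],[1,0,-0.008,0,0],[1,0,-0.006,0,0],[1,0,-0.006,0,0]]'
python3 -m jog '[[1,0,-0.005,0,0],[1,0,-0.005,0,0],[1,0,-0.005,0,0],[1,0,-0.005,0,0],[1,0,-0.005,0,0]]'
python3 -m jog '[[1,0,-0.004,0,0],[1,0,-0.004,0,0],[1,0,-0.004,0,0],[1,0,-0.003,0,0],[1,0,-0.003,0,0]]'
python3 -c "
from go import *
go(*board(-.024,.047),.026,186.15)"
```

```text
clock: 3.08
tcp_pos: [0.572, -0.0451, 0.0323]
orientation: [0.001, -0.055, 0.999, -0.0]
wrist_force: [0.4, 0.1, -0.2]
finger_gap: -0.0
grip_force: 0.0
clock: 3.5
tcp_pos: [0.5742, -0.0693, 0.0312]
orientation: [-0.0, -0.055, 0.998, 0.0]
wrist_force: [0.7, 1.1, 0.1]
finger_gap: 0.0001
grip_force: 0.4
clock: 3.92
tcp_pos: [0.5763, -0.0872, 0.0312]
orientation: [-0.0, -0.055, 0.998, 0.0]
wrist_force: [-0.7, 1.2, 0.0]
finger_gap: 0.0002
grip_force: 0.4
turn first 0.18
psi -173.7 shift tool [ 4.9 -2.2  5.2] mm clock 3.92
```

```bash
python3 -m jog '[[1,0,-0.002,0.002,0],[1,0,-0.002,0.002,0],[1,0,-0.001,0,0]]'
python3 -m jog '[[1,0,-0.002,0,0],[1,0,-0.001,0,0],[1,0,0,0,0]]'
python3 -c "
from go import *
go(*board(-.024,.047),.026,186.15)"
```

```text
clock: 4.17
tcp_pos: [0.5794, -0.0918, 0.0304]
orientation: [0.003, -0.056, 0.998, 0.0]
wrist_force: [-1.4, 4.3, 15.3]
finger_gap: 0.0003
grip_force: 8.4
clock: 4.42
tcp_pos: [0.5799, -0.0949, 0.0304]
orientation: [0.003, -0.056, 0.998, -0.0]
wrist_force: [-1.0, 4.2, 16.0]
finger_gap: -0.0005
grip_force: 8.0
turn first 0.21
psi -173.6 shift tool [7.6 5.9 4.3] mm clock 4.42
```

15 N upward means something on the finger is resting on the panel's rim. I'll lift off and look.

```bash
python3 -m jog '[[1,0,0,-0.003,0],[1,0,0.01,-0.001,0],[1,0,0.015,0,0],[1,0,0.02,0,0],[1,0,0.02,0,0]]'
python3 -c "
from go import *
r=cam('top'); a=cv2.resize(r['img'][150:250,270:400],None,fx=4,fy=4)
s=cam('side'); b=cv2.resize(s['img'][190:320,230:430],None,fx=4,fy=4)[:,:,:]
c=np.zeros((590,760,3),np.uint8); c[:]=0
a=cv2.resize(a,(364,280)); b=cv2.resize(b,(760,494))
cv2.imwrite('pics/t2.png',b[:,:,::-1]); np.save('pics/t2.npy',r['img'])"
```

```text
clock: 4.83
tcp_pos: [0.569, -0.0287, 0.0306]
orientation: [-0.001, -0.055, 0.998, 0.0]
wrist_force: [-0.5, 0.6, -0.5]
finger_gap: 0.0002
grip_force: 0.0
```

View pics/t2.png

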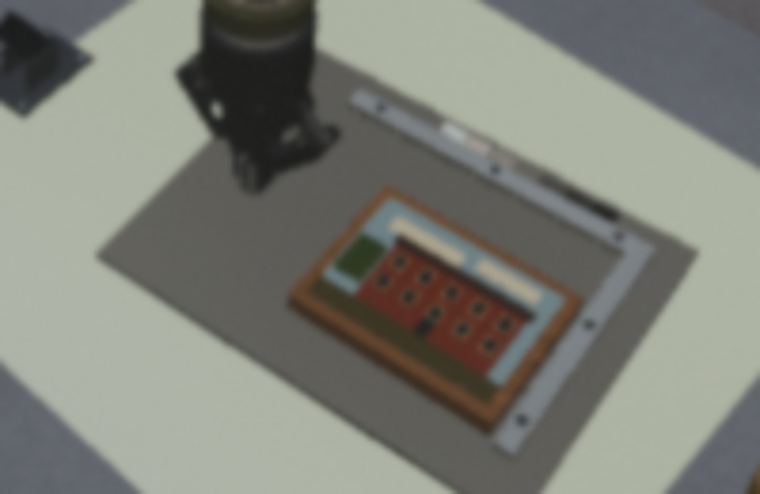

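The picture shows the panel near the right rail at about (430,310), with the hand clear at (260,110). The shut fingers have knuckles that stick out along tool y, so one of those pressed on the rim. I'll push with the narrow tool x side only. Next I'll measure the panel in board coordinates.

```bash
cat > pan.py <<'E'
from go import *
def panel(r):
    hsv=cv2.cvtColor(r["img"],cv2.COLOR_RGB2HSV); m=cv2.inRange(hsv,(5,110,60),(20,255,255)); m[:,:265]=0;m[:,405:]=0;m[:150]=0;m[270:]=0
    k=cv2.connectedComponentsWithStats(m)
    m=cv2.morphologyEx(m,cv2.MORPH_CLOSE,np.ones((3,3)))
    c=max(cv2.findContours(m,cv2.RETR_EXTERNAL,cv2.CHAIN_APPROX_NONE)[0],key=cv2.contourArea)
    P=onz(r,c[:,0].astype(float),.026)[:,:2]
    (cx,cy),wh,a=cv2.minAreaRect((P*1000).astype(np.float32))
    while a>45+6:a-=90
    while a<-45+6:a+=90
    d=np.array([cx,cy])/1000-BO; C,S=np.cos(BY),np.sin(BY)
    print("panel board xy mm",round(1000*(C*d[0]+S*d[1]),1),round(1000*(-S*d[0]+C*d[1]),1),"yaw rel",round(a-6.15,2),"size",np.round(wh,1),"home 30,-50")
if __name__=="__main__": panel(cam("top"))
E
python3 -c "
from pan import *
r=cam('top'); panel(r); r['img']=np.load('pics/top0.npy'); panel(r)
go(*board(-.09,-.05),.05,186.15)"
```

```text
panel board xy mm -27.1 -56.2 yaw rel -0.51 size [119.8 138.9] home 30,-50
panel board xy mm -23.6 -7.0 yaw rel 4.45 size [119.6 159.5] home 30,-50
turn first 0.36
psi -173.5 shift tool [  70.7 -158.6  -19.4] mm clock 4.98
```

```bash
python3 -m jog '[[1,0,0,-0.04,0],[1,0.035,0,-0.015,0],[1,0.035,0,0,0],[1,0.035,-0.02,0,0],[1,0,-0.04,0,0]]' >/dev/null
python3 -m jog '[[1,0,-0.04,0,0],[1,0,-0.04,0,0],[1,0,-0.015,0,0],[1,0,0,0,0],[1,0,0,0,0]]'
python3 -c "
from pan import *
go(*board(-.128,-.047),.023,186.15);panel(cam('top'))"
```

```text
clock: 5.82
tcp_pos: [0.4823, -0.1965, 0.0858]
orientation: [-0.0, -0.054, 0.999, 0.0]
wrist_force: [-0.0, 1.3, -0.7]
finger_gap: -0.0001
grip_force: 0.0
turn first 0.05
psi -173.8 shift tool [ 3.6  2.3 62.8] mm clock 5.82
panel board xy mm -27.2 -45.2 yaw rel -0.24 size [119.3 160.8] home 30,-50
```

```bash
python3 -m jog '[[1,0.003,0.002,0.03,0],[1,0,0,0.025,0],[1,0,0,0.007,0],[1,0,0,0,0]]'
python3 -m jog '[[1,-0.006,0,0,0],[1,-0.006,0,0,0],[1,-0.005,0,0,0],[1,-0.005,0,0,0],[1,-0.005,0,0,0]]'
python3 -m jog '[[1,-0.005,0,0,0],[1,-0.005,0,0,0],[1,-0.005,0,0,0],[1,-0.005,0,0,0],[1,-0.005,0,0,0]]'
python3 -c "
from pan import *
go(*board(-.041,-.047),.023,186.15)"
```

```text
clock: 6.2
tcp_pos: [0.4774, -0.1916, 0.0222]
orientation: [-0.002, -0.056, 0.998, 0.002]
wrist_force: [0.2, 0.7, 0.4]
finger_gap: 0.0
grip_force: 0.0
clock: 6.62
tcp_pos: [0.5078, -0.1915, 0.0252]
orientation: [0.001, -0.055, 0.998, -0.0]
wrist_force: [0.5, -0.1, 0.5]
finger_gap: 0.0002
grip_force: 0.0
clock: 7.03
tcp_pos: [0.5316, -0.1885, 0.0242]
orientation: [-0.0, -0.055, 0.998, 0.0]
wrist_force: [-0.5, -0.2, 0.1]
finger_gap: 0.0003
grip_force: 0.4
turn first 0.18
psi -173.7 shift tool [-33.4  -0.5   1.2] mm clock 7.03
```

```bash
python3 -m jog '[[1,-0.005,0,0,0],[1,-0.005,0,0,0],[1,-0.005,0,0,0],[1,-0.005,0,0,0],[1,-0.005,0,0,0]]'
python3 -m jog '[[1,-0.003,0,0,0],[1,-0.002,0,0,0],[1,-0.001,0,0,0],[1,0,0,0,0]]'
python3 -c "
from pan import *
go(*board(-.041,-.047),.023,186.15);panel(cam('top'))"
```

```text
clock: 7.45
tcp_pos: [0.5565, -0.1857, 0.0242]
orientation: [-0.0, -0.055, 0.998, 0.0]
wrist_force: [-0.5, -0.8, 0.3]
finger_gap: 0.0001
grip_force: 0.3
clock: 7.78
tcp_pos: [0.5623, -0.1851, 0.0243]
orientation: [0.0, -0.055, 0.998, 0.0]
wrist_force: [-0.4, -0.0, -1.1]
finger_gap: -0.0001
grip_force: 0.0
turn first 0.19
psi -173.7 shift tool [-2.5 -0.4  1.3] mm clock 7.78
panel board xy mm 22.4 -52.5 yaw rel 0.04 size [ 60.9 104.2] home 30,-50
```

```bash
python3 -m jog '[[1,-0.002,0,0,0],[1,-0.002,0,0,0],[1,0,0,0,0]]'|grep -E 'tcp|wrist'
python3 -m jog '[[1,-0.001,0,0,0],[1,-0.001,0,0,0],[1,0,0,0,0]]'|grep -E 'tcp|wrist'
python3 -m jog '[[1,-0.001,0,0,0],[1,-0.001,0,0,0],[1,0,0,0,0]]'|grep -E 'tcp|wrist'
```

```text
tcp_pos: [0.565, -0.1846, 0.0241]
wrist_force: [-3.1, -0.6, 2.2]
tcp_pos: [0.5651, -0.1845, 0.0238]
wrist_force: [-8.2, -1.6, 5.3]
tcp_pos: [0.5651, -0.1843, 0.0234]
wrist_force: [-13.8, -2.9, 6.7]
```

```bash
python3 -m jog '[[1,0.015,0,0,0],[1,0.005,0,-0.035,0],[1,0,0.02,-0.03,0],[1,0,0.04,0,0],[1,0,0.04,0,0]]' >/dev/null
python3 -m jog '[[1,0,0.035,0,0],[1,-0.04,0,0,0],[1,-0.04,0,0,0],[1,-0.01,0,0,7],[1,0,0,0,7]]' >/dev/null
python3 -m jog '[[1,0,0,0,7],[1,0,0,0,7],[1,0,0,0,7],[1,0,0,0,7],[1,0,0,0,7]]' >/dev/null
python3 -m jog '[[1,0,0,0,7],[1,0,0,0,7],[1,0,0,0,7],[1,0,0,0,7],[1,0,0,0,7]]' >/dev/null
python3 -m jog '[[1,0,0,0,6],[1,0,0,0,0]]'
python3 -c "
from pan import *
go(*board(.03,.075),.024,96.15);panel(cam('top'))"
```

```text
clock: 10.42
tcp_pos: [0.6253, -0.0422, 0.0895]
orientation: [0.0, 0.668, 0.744, 0.001]
wrist_force: [0.4, 0.7, -0.5]
finger_gap: -0.0001
grip_force: 0.0
turn first 0.04
psi 96.2 shift tool [-13.7  -4.5  65.4] mm clock 10.42
panel board xy mm 24.6 -68.3 yaw rel 0.08 size [59.4 70.8] home 30,-50
```

```bash
python3 -m jog '[[1,0,-0.004,0.035,0],[1,-0.01,0,0.02,0],[1,0,0,0.009,0],[1,-0.01,0,0,0],[1,-0.008,0,0,0]]'
python3 -m jog '[[1,-0.005,0,0,0],[1,-0.004,0,0,0],[1,-0.003,0,0,0],[1,-0.002,0,0,0],[1,0,0,0,0]]'|grep -E 'tcp|wrist'
python3 -m jog '[[1,-0.002,0,0,0],[1,-0.002,0,0,0],[1,-0.001,0,0,0],[1,0,0,0,0]]'|grep -E 'tcp|wrist'
python3 -c "
from pan import *
go(*board(.03,.041),.024,96.15)"
```

```text
clock: 10.88
tcp_pos: [0.624, -0.071, 0.0254]
orientation: [-0.0, 0.666, 0.746, -0.0]
wrist_force: [-0.3, -0.4, -0.0]
finger_gap: 0.0001
grip_force: 0.0
tcp_pos: [0.6258, -0.085, 0.026]
wrist_force: [0.4, -0.0, -0.5]
tcp_pos: [0.6259, -0.0895, 0.0253]
wrist_force: [0.5, 0.4, 0.8]
turn first 0.18
psi 96.3 shift tool [-0.6  0.1  1.3] mm clock 11.63
```

```bash
python3 -m jog '[[1,-0.002,0,0,0],[1,-0.001,0,0,0],[1,0,0,0,0]]'|grep -E 'tcp|wrist'
python3 -m jog '[[1,-0.002,0,0,0],[1,-0.001,0,0,0],[1,0,0,0,0]]'|grep -E 'tcp|wrist'
python3 -m jog '[[1,-0.002,0,0,0],[1,-0.001,0,0,0],[1,0,0,0,0]]'|grep -E 'tcp|wrist'
```

```text
tcp_pos: [0.626, -0.0897, 0.0253]
wrist_force: [-0.2, 9.0, 2.7]
tcp_pos: [0.6259, -0.0898, 0.0253]
wrist_force: [-0.4, 16.6, 4.8]
tcp_pos: [0.6259, -0.09, 0.0254]
wrist_force: [-1.3, 24.9, 8.3]
```

```bash
python3 -m jog '[[1,0.015,0,0,0],[1,0.01,0,-0.03,0],[1,0.01,0,-0.038,0],[1,0,0,-0.04,0],[-1,0.01,0,-0.04,0]]' >/dev/null
python3 -m jog '[[-1,0.01,0,-0.04,-7],[-1,0,0,-0.03,-7],[-1,0,0,0,-7],[-1,0,0,0,-7],[-1,0,0,0,-7]]' >/dev/null
python3 -m jog '[[-1,0,0,0,-7],[-1,0,0,0,-7],[-1,0,0,0,-7],[-1,0,0,0,-7],[-1,0,0,0,-7]]' >/dev/null
python3 -m jog '[[-1,0,0,0,-6.3],[-1,0,0,0,0]]'
python3 -c "
from pan import *
go(.4974,.3302,.1164+.1,172.5);panel(cam('top'))"
```

```text
clock: 13.8
tcp_pos: [0.6207, -0.044, 0.2432]
orientation: [-0.0, 0.063, 0.998, -0.0]
wrist_force: [-0.0, 0.3, -0.2]
finger_gap: 0.0854
grip_force: 0.0
turn first 0.28
psi 172.8 shift tool [169.4 355.7  26.6] mm clock 13.80
panel board xy mm 22.9 -120.7 yaw rel -18.77 size [ 44.1 124.2] home 30,-50
```

```bash
python3 -m jog '[[-1,0.017,0.0356,0,0],[-1,0.017,0.0356,0,0],[-1,0.017,0.0356,0,0],[-1,0.017,0.0356,0,0],[-1,0.017,0.0356,0,0]]' >/dev/null
python3 -m jog '[[-1,0.017,0.0356,0,0],[-1,0.017,0.0356,0,0],[-1,0.017,0.0356,0,0],[-1,0.017,0.0356,0,0],[-1,0.017,0.0356,0,0]]' >/dev/null
python3 -m jog '[[-1,0,0,0,0],[-1,0,0,0,0]]'
python3 -c "
from pan import *
go(.4974,.3302,.1164,172.5);r=cam('top');panel(r)
s=cam('side'); a=cv2.resize(s['img'][90:230,130:290],None,fx=4,fy=4); b=cv2.resize(r['img'][160:230,300:400],(400,280))
c=np.zeros((560,640,3),np.uint8);c[:]=a; c[280:,240:]=b; cv2.imwrite('pics/t3.png',c[:,:,::-1])"
```

```text
clock: 14.85
tcp_pos: [0.4968, 0.333, 0.2431]
orientation: [0.0, 0.063, 0.998, -0.0]
wrist_force: [0.3, 0.4, 0.6]
finger_gap: 0.0852
grip_force: 0.0
turn first 0.22
psi 172.7 shift tool [ -0.9  -2.7 126.7] mm clock 14.85
panel board xy mm 29.4 -48.5 yaw rel 0.17 size [119.2 159.7] home 30,-50
```

View pics/t3.png

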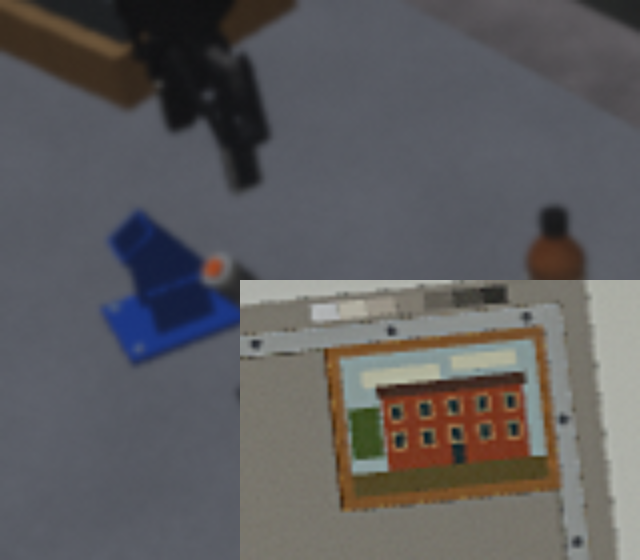

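The inset shows the panel flush in the corner of both rails; the torch tail is at (213,268). I'll descend onto the torch.

```bash
python3 -m jog '[[-1,-0.001,-0.003,0.035,0],[-1,0,0,0.035,0],[-1,0,0,0.03,0],[-1,0,0,0.02,0],[-1,0,0,0.006,0]]'
python3 -m jog '[[-1,0,0,0,0],[0,0,0,0,0],[0.3,0,0,0,0],[1,0,0,0,0],[1,0,0,0,0]]' 40
python3 -m jog '[[1,0,0,0,0],[1,0,0,0,0],[1,0,0,0,0],[1,0,0,0,0]]' 40
python3 -c "
from pan import *
go(.4974,.3302,.1164,172.5)"
```

```text
clock: 15.37
tcp_pos: [0.497, 0.3248, 0.1134]
orientation: [-0.003, 0.066, 0.998, -0.002]
wrist_force: [-0.3, 0.3, -0.3]
finger_gap: 0.0854
grip_force: 0.0
clock: 15.78
tcp_pos: [0.4995, 0.3284, 0.119]
orientation: [0.001, 0.064, 0.998, 0.001]
wrist_force: [0.1, 0.4, -0.0]
finger_gap: 0.0386
grip_force: 0.0
clock: 16.12
tcp_pos: [0.4991, 0.3286, 0.1185]
orientation: [0.001, 0.064, 0.998, 0.001]
wrist_force: [-0.8, 0.5, 6.8]
finger_gap: 0.0249
grip_force: 39.1
turn first 0.15
psi 172.7 shift tool [1.9 1.3 2.1] mm clock 16.12
```

```bash
python3 -m jog '[[1,0.002,0,-0.0035,0],[1,0.004,0,-0.0069,0],[1,0.005,0,-0.00866,0],[1,0.005,0,-0.00866,0],[1,0.005,0,-0.00866,0]]'
python3 -m jog '[[1,0.006,0,-0.0104,0],[1,0.006,0,-0.0104,0],[1,0.006,0,-0.0104,0],[1,0.006,0,-0.0104,0],[1,0.006,0,-0.0104,0]]'
python3 -m jog '[[1,0.006,0,-0.0104,0],[1,0.006,0,-0.0104,0],[1,0.0,0,-0.02,0],[1,0,0,-0.02,0],[1,0,0,0,0]]'
python3 -c "
from go import *
r=cam('top');s=cam('side');np.save('pics/s4.npy',s['img']);np.save('pics/t4.npy',r['img'])
a=cv2.resize(s['img'][60:200,130:270],(560,560))
cv2.imwrite('pics/t4.png',a[:,:,::-1])"
```

```text
clock: 16.53
tcp_pos: [0.4776, 0.3307, 0.1547]
orientation: [0.0, 0.064, 0.998, -0.0]
wrist_force: [3.1, -0.1, -0.1]
finger_gap: 0.0254
grip_force: 39.2
clock: 16.95
tcp_pos: [0.4458, 0.3345, 0.2064]
orientation: [-0.001, 0.064, 0.998, -0.0]
wrist_force: [0.3, 0.4, -0.8]
finger_gap: 0.0251
grip_force: 39.7
clock: 17.37
tcp_pos: [0.4367, 0.337, 0.271]
orientation: [0.002, 0.064, 0.998, 0.002]
wrist_force: [0.1, 0.3, 0.5]
finger_gap: 0.0251
grip_force: 39.5
```

View pics/t4.png

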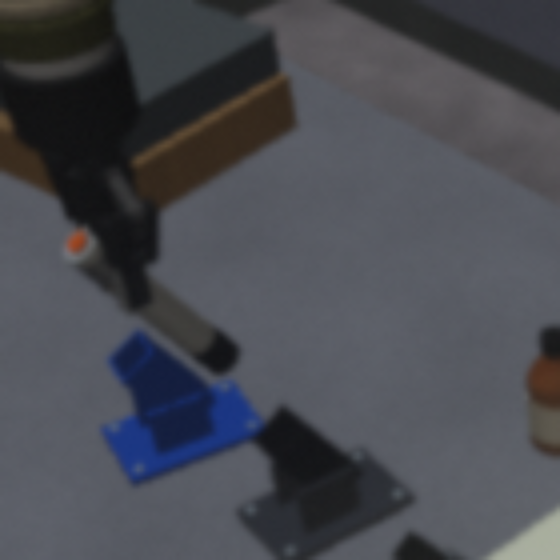

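The torch is fully out and held firmly, with its tail at (77,243) and lens at (230,360). The tool can only point down, so I'll first turn the torch to face the panel side. Then I'll level it from 60 to 30 degrees by pivoting it in the pads with the lens rim resting lightly on a clear piece of table.

```bash
python3 -m jog '[[1,0.02,0,-0.01,0],[1,0.015,0,0,7],[1,0,0,0,7],[1,0,0,0,7],[1,0,0,0,7]]' >/dev/null
python3 -m jog '[[1,0,0,0,7],[1,0,0,0,7],[1,0,0,0,7],[1,0,0,0,7],[1,0,0,0,7]]' >/dev/null
python3 -m jog '[[1,0,0,0,7],[1,0,0,0,6.5],[1,0,0,0,0]]'
cat > tor.py <<'E'
from go import *
# torch ends: orange button and dark lens collar axis from both views -> pitch
def tail(c,box,hs=(3,110,90)):
    x0,y0,x1,y1=box; im=cv2.cvtColor(c["img"],cv2.COLOR_RGB2HSV)[y0:y1,x0:x1]
    m=cv2.inRange(im,hs,(18,255,255)); n,_,st,ce=cv2.connectedComponentsWithStats(m)
    return [(tuple((ce[i]+[x0,y0]).round(1)),int(st[i,4])) for i in range(1,n) if st[i,4]>4]
E
python3 -c "
from go import *
go(.40,.30,.14,96.15)"
```

```text
clock: 18.55
tcp_pos: [0.4005, 0.3401, 0.2749]
orientation: [-0.001, 0.669, 0.743, -0.001]
wrist_force: [0.4, 0.3, -1.6]
finger_gap: 0.0252
grip_force: 39.5
turn first -0.19
psi 96.0 shift tool [-39.7  -4.3 134.9] mm clock 18.55
```

```bash
python3 -m jog '[[1,-0.03,-0.003,0.02,0],[1,0,0,0.035,0],[1,0,0,0.035,0],[1,0,0,0.03,0],[1,0,0,0.03,0]]' 30 >/dev/null
python3 -m jog '[[1,0,0,0.008,0],[1,0,0,0.004,0],[1,0,0,0.004,0],[1,0,0,0,0]]'
python3 -m jog '[[1,0,0,0.003,0],[1,0,0,0.002,0],[1,0,0,0,0]]'|grep -E 'tcp|wrist'
```

```text
clock: 19.3
tcp_pos: [0.4021, 0.3108, 0.1112]
orientation: [0.0, 0.668, 0.744, 0.001]
wrist_force: [-0.1, -0.2, -0.7]
finger_gap: 0.025
grip_force: 39.3
tcp_pos: [0.402, 0.3107, 0.1061]
wrist_force: [0.1, -0.1, -1.2]
```

```bash
python3 -m jog '[[1,0,0,0.004,0],[1,0,0,0.003,0],[1,0,0,0,0]]'|grep -E 'tcp|wrist'
python3 -m jog '[[1,0,0,0.003,0],[1,0,0,0.002,0],[1,0,0,0,0]]'|grep -E 'tcp|wrist'
```

```text
tcp_pos: [0.4012, 0.3102, 0.0979]
wrist_force: [0.4, -0.3, -2.0]
tcp_pos: [0.4022, 0.3113, 0.0946]
wrist_force: [-1.1, 0.9, 7.0]
```

Contact came at z ≈ 0.095 as predicted, so the torch is still at 60°. Now I'll follow the arc back and down.

```bash
python3 -m jog '[[1,0.0044,0,0.003,0],[1,0.0045,0,0.003,0],[1,0,0,0,0]]'|grep -E 'tcp|wrist'
python3 -m jog '[[1,0.0042,0,0.0025,0],[1,0.0042,0,0.0025,0],[1,0,0,0,0]]'|grep -E 'tcp|wrist|grip'
```

```text
tcp_pos: [0.4016, 0.321, 0.0891]
wrist_force: [-1.9, 1.5, 10.2]
tcp_pos: [0.4006, 0.3292, 0.0837]
wrist_force: [-1.6, 2.9, 8.0]
grip_force: 36.8
```

```bash
python3 -m jog '[[1,0.004,0,0.003,0],[1,0.004,0,0.003,0],[1,0.0037,0,0.0032,0],[1,0.0037,0,0.0032,0],[1,0,0,0,0]]'|grep -E 'tcp|wrist'
python3 -m jog '[[1,0.0035,0,0.0035,0],[1,0.0034,0,0.0036,0],[1,0.003,0,0.0038,0],[1,0.003,0,0.0038,0],[1,0,0,0,0]]'|grep -E 'tcp|wrist|grip'
python3 -c "
from pan import *
s=cam('side');r=cam('top');np.save('pics/s5.npy',s['img']);np.save('pics/t5.npy',r['img'])
go(.4,.36,.0593,96.15)
p=proj(s,[[.4,.35,.06]])[0].astype(int);q=proj(r,[[.4,.35,.06]])[0].astype(int);print(p,q)
f=lambda im,p:cv2.resize(im[max(0,p[1]-50):p[1]+50,max(0,p[0]-50):p[0]+50],(390,390))
cv2.imwrite('pics/t5.png',np.hstack([f(s['img'],p),f(r['img'],q)])[:,:,::-1])"
```

```text
tcp_pos: [0.3989, 0.3443, 0.0708]
wrist_force: [-0.0, 3.3, 5.9]
tcp_pos: [0.3972, 0.3568, 0.0553]
wrist_force: [0.2, 3.4, 4.0]
grip_force: 32.4
turn first 0.01
psi 96.2 shift tool [ 3.3  3.3 -3.6] mm clock 21.48
[164 192] [163 275]
```

View pics/t5.png

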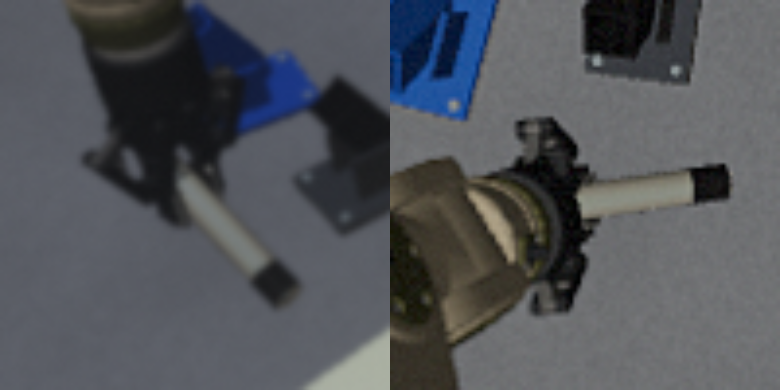

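The torch has levelled to about 28° (lens collar near (275,285) on the left, (712,183) on the right), pointing along the intended heading. I'll lift it and carry it over.

```bash
python3 -m jog '[[1,0,0,-0.01,0],[1,0,0,-0.03,0],[1,0,0,-0.04,0],[1,0,0,-0.04,0],[1,0,0,-0.04,0]]' 60 >/dev/null
python3 -m jog '[[1,0,0,-0.03,0],[1,0,0,0,0]]' 
python3 -c "
from go import *
go(*board(.0297,.1776),.150,96.15)"
```

```text
clock: 22.07
tcp_pos: [0.3985, 0.3564, 0.2523]
orientation: [0.001, 0.668, 0.744, 0.004]
wrist_force: [1.2, 0.4, -0.8]
finger_gap: 0.0244
grip_force: 59.2
turn first -0.05
psi 96.1 shift tool [-331.9  177.6  102.6] mm clock 22.07
```

```bash
python3 -m jog '[[1,-0.010,0.006,0,0],[1,-0.020,0.011,0,0],[1,-0.025,0.0135,0,0],[1,-0.025,0.0135,0,0],[1,-0.025,0.0135,0,0]]' >/dev/null
python3 -m jog '[[1,-0.025,0.0135,0,0],[1,-0.025,0.0135,0,0],[1,-0.025,0.0135,0,0],[1,-0.025,0.0135,0,0],[1,-0.025,0.0135,0,0]]' >/dev/null
python3 -m jog '[[1,-0.025,0.0135,0.01,0],[1,-0.025,0.0135,0.02,0],[1,-0.02,0.01,0.025,0],[1,-0.01,0.005,0.025,0],[1,0,0,0.01,0]]' >/dev/null
python3 -m jog '[[1,0,0,0,0],[1,0,0,0,0]]'
python3 -c "
from go import *
go(*board(.0297,.1776),.150,96.15)
from h import *
r=cam('top');s=cam('side');np.save('pics/t6.npy',r['img']);np.save('pics/s6.npy',s['img'])
w=np.r_[board(.03,.06),.1];p=proj(s,w)[0].astype(int);q=proj(r,w)[0].astype(int);print(p,q)
f=lambda im,p:cv2.resize(im[p[1]-50:p[1]+50,p[0]-50:p[0]+50],(400,400),interpolation=cv2.INTER_CUBIC)
cv2.imwrite('pics/t6.png',np.hstack([f(s['img'],p),f(r['img'],q)])[:,:,::-1])"
```

```text
clock: 23.48
tcp_pos: [0.5939, 0.0652, 0.1538]
orientation: [-0.002, 0.668, 0.744, -0.001]
wrist_force: [0.2, 0.2, -0.7]
finger_gap: 0.0245
grip_force: 59.2
turn first -0.04
psi 96.1 shift tool [-21.3  15.1   3.7] mm clock 23.48
[324 215] [315 195]
```

View pics/t6.png

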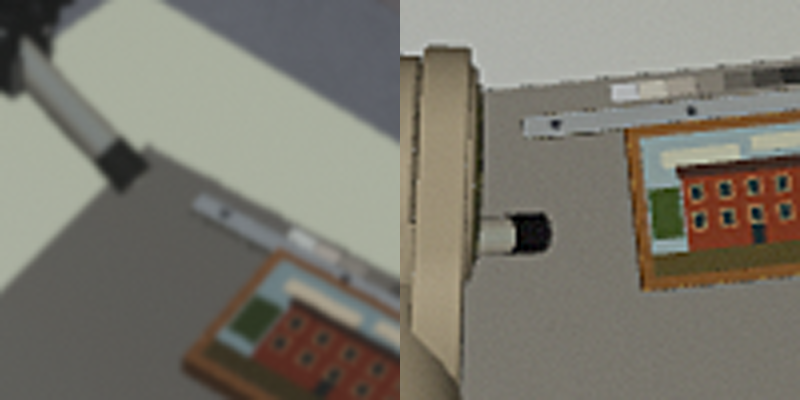

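Left is the side view, with the collar at about (125,165). Right is the top view, with the collar at about (533,232), clear of the panel edge at (635,200). I'll triangulate the collar and use the grasp point for the beam direction.

```bash
cat > beam.py <<'E'
from go import *
def collar(c,box):
    x0,y0,x1,y1=box; g=cv2.cvtColor(c["img"],cv2.COLOR_RGB2GRAY)[y0:y1,x0:x1]
    m=(g<62).astype(np.uint8); n,l,st,ce=cv2.connectedComponentsWithStats(m)
    o=[(ce[i]+[x0,y0],st[i]) for i in range(1,n) if st[i,4]>25]; return o
def beam(lens=.112):
    r=cam("top");s=cam("side");st=env.get_state(); M=R.from_quat(st["orientation"][[1,2,3,0]]).as_matrix()
    G=st["tcp_pos"]-.008*M[:,2]; u0=-M[:,0]*.866+M[:,2]*.5; C0=G+.1*u0
    res=[]
    for c in(r,s):
        p=proj(c,C0)[0]; o=collar(c,[int(v) for v in(p[0]-18,p[1]-18,p[0]+18,p[1]+18)])
        k=min(o,key=lambda t:np.linalg.norm(t[0]-p)); print(p.round(1),[(a[0].round(1).tolist(),a[1][4]) for a in o]); res.append(k[0])
    C,e=tri(r,res[0],s,res[1]); d=C-G; u=d/np.linalg.norm(d)
    print("collar",C.round(4),"miss %.4f dist %.4f"%(e,np.linalg.norm(d)))
    L=G+lens*u; P=np.r_[board(.0297,-.0493),.027]; v=P-L
    print("pitch %.1f heading %.1f (board -83.85)"%(np.degrees(np.arcsin(-u[2])),np.degrees(np.arctan2(u[1],u[0]))),"lens",L.round(4),"dist %.4f"%np.linalg.norm(v),"aim err deg %.1f"%np.degrees(np.arccos(u@v/np.linalg.norm(v))),"aim err xyz",(v-u*(u@v)).round(4))
    t=P-.15*u-lens*u+.008*M[:,2]; go(*t)
if __name__=="__main__": beam()
E
python3 beam.py
```

```text
[296.4 201.7] [([283.2, 195.9], np.int32(44)), ([296.9, 202.0], np.int32(83))]
[305.4 205.8] [([304.5, 205.2], np.int32(88))]
collar [ 0.6039 -0.0201  0.1187] miss 0.0027 dist 0.0982
pitch 28.2 heading -84.9 (board -83.85) lens [ 0.605  -0.0322  0.1122] dist 0.1732 aim err deg 5.9 aim err xyz [ 0.017   0.0036 -0.0038]
psi 96.2 shift tool [-17.9  16.9  14.4] mm clock 23.68
```

```bash
python3 -m jog '[[1,-0.005,0.005,0.004,0],[1,-0.006,0.006,0.005,0],[1,-0.005,0.005,0.004,0],[1,-0.002,0.001,0.001,0],[1,0,0,0,0]]' >/dev/null
python3 -m jog '[[1,0,0,0,0],[1,0,0,0,0],[1,0,0,0,0]]'
python3 beam.py; python3 pan.py
```

```text
clock: 24.35
tcp_pos: [0.6145, 0.0494, 0.1415]
orientation: [-0.0, 0.668, 0.744, 0.0]
wrist_force: [-0.1, 0.2, -1.2]
finger_gap: 0.0242
grip_force: 59.2
[302.4 195.5] [([303.1, 195.4], np.int32(86))]
[314.5 209.3] [([313.1, 209.0], np.int32(94))]
collar [ 0.622  -0.0365  0.1025] miss 0.0052 dist 0.0983
pitch 28.6 heading -85.0 (board -83.85) lens [ 0.6231 -0.0485  0.0959] dist 0.1489 aim err deg 1.1 aim err xyz [ 0.001  -0.0012  0.0024]
psi 96.1 shift tool [-0.3  0.9 -3. ] mm clock 24.45
panel board xy mm 29.4 -48.5 yaw rel 0.17 size [119.2 159.7] home 30,-50
```

```bash
python3 -m jog '[[1,0,0,-0.002,0],[1,0,0,0,0],[1,0,0,0,0],[1,0,0,0,0],[1,0,0,0,0]]'
python3 -c "
from workcell import env
print(env.hand_in())"
```

```text
clock: 24.92
tcp_pos: [0.6146, 0.0493, 0.1434]
orientation: [-0.0, 0.668, 0.744, 0.0]
wrist_force: [-0.9, 0.3, -1.3]
finger_gap: 0.0244
grip_force: 59.2
the job is handed in; nothing more can be done
None
```

I handed the job in at 24.9 s with the panel home against both rails and the torch held still off its left side, lens about 15 cm from the picture's middle, slanting down about 28–29° and aimed within about 1° by my measurement; two risks are that on the first push a gripper knuckle pressed on the panel's top with about 16 N (I think on the bare rim, but I could not rule out the painted face), and that I levelled the torch by pressing its lens end on the table with about 10 N.

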